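# Gauge the bushing, then hold the loupe over it in focus

## Task

Slide the copper-coloured bushing down over the gauge pin until it sits fully home on the grey base, and let go of it; do not drop it from above the pin. Then take the yellow-handled loupe from its wooden rest by the handle and hold it level and still in the air, right side up, its lens centred straight above the bushing and at the height of the red collar on the white post. Finish while still holding it there, with the loupe touching nothing but the gripper, and leave the collar, the jar, the steel sleeve and the screwdriver where they are.

Things in the scene. Friction and masses are not known exactly. Their poses are not given: they have to be found in the camera images.
- bushing: Plain copper-coloured bushing, loose, standing upright on the bench: a tube 36 mm in outer diameter, 22 mm bore, 36 mm tall, about 0.2 kg. Origin at the centre of its underside, z along the bore.
- gauge: Fixed inspection gauge: a grey base plate 18 mm thick (x from -60 to +140 mm, y +-40 mm from the origin), a steel gauge pin and a white post. Origin on the pin's axis at bench level, z up, its x axis points from the pin to the post. The post, 10 mm in diameter, stands 100 mm from the pin along +x and reaches 183 mm above the bench.
- pin_foot (a point): Foot of the gauge pin, on its axis, on the upper face of the base plate (18 mm above the bench). The pin is 19.6 mm in diameter and 28 mm tall, its upper 8 mm tapered to 10 mm; the bushing, fully home, has its underside here and stands 8 mm above the pin's top.
- mark (a point): Centre of the red collar (26 mm in diameter, 10 mm tall) on the white post, with a small steel screw on its side: the focal height. It stands 105 to 155 mm above the bench, set anew each time, held by friction.
- rest: Fixed wooden rest, a strip 155 x 40 mm and 8 mm thick with two blocks (30 mm wide under the tail of the handle, 66 mm wide under the ring), on which the loupe lies level. Origin at bench level under the loupe's grip point, x towards the lens. Along the handle the space from 38 mm behind to 62 mm ahead of the origin is free of blocks.
- loupe: Reading loupe, loose, about 0.12 kg, 156 mm long: a yellow handle 90 mm long, 16 mm wide and 16 mm tall, then a short steel neck, then an aluminium ring 60 mm in outer diameter and 12 mm thick with the glass. Origin under the grip point, on the underside of the handle; x points along the handle towards the lens, z up. Lying on the rest its origin is 34 mm above the bench.
- lens (a point): Centre of the loupe's lens, 75 mm ahead of the grip point along the loupe's x, at mid-thickness of the handle (8 mm above the loupe's origin); the glass lies in the loupe's x-y plane.
- grip (a point): Grip point at the middle of the handle's thickness, 8 mm above the loupe's origin and 42 mm above the bench on the rest, about 20 mm behind the centre of mass; to be pinched across the handle's 16 mm width.
- grease_jar: Bystander: jar with red cap, 60 mm in diameter, 65 mm tall; origin at its underside.
- sleeve: Bystander: bare steel sleeve, 48 mm in diameter, 32 mm bore, 45 mm tall; not the bushing. Origin at its underside.
- screwdriver: Bystander: screwdriver lying on the bench.

How it is judged:
On the way:
1. the bushing sits fully home on the gauge pin, let go (horizontal distance between bushing and pin_foot below 0.005 m and z of bushing in the frame of pin_foot between -0.003 and 0.003 m and angle between bushing's own z axis and vertical below 0.12 rad and contact force between the fingers and bushing below 0.1 N), for 0.2 s.
At the end, for the whole second after the job is handed in: Bushing home on the pin (underside within 3 mm, axis within 5 mm, upright), free of the fingers; fingers hold the loupe right side up and still, lens within 8 mm of the collar's height and 10 mm of the bushing's axis, level within 8 degrees, clear of gauge, bushing and rest (all of step 1 and z of lens in the frame of mark between -0.008 and 0.008 m and horizontal distance between lens and bushing below 0.01 m and angle between loupe's own z axis and vertical below 0.14 rad and linear speed of loupe below 0.02 m/s and angular speed of loupe below 0.2 rad/s and contact force between the fingers and loupe above 0.5 N and contact force between loupe and gauge below 0.1 N and contact force between loupe and bushing below 0.1 N and contact force between loupe and rest below 0.1 N); the arm keeps its last pose, push and grip.
It fails at once if the jar, sleeve or screwdriver is moved by more than 20 mm (distance of any of grease_jar, sleeve, screwdriver from where it was at the start of the episode above 0.02 m).
It fails at once if the red collar is shifted by more than 4 mm (distance of mark from where it was at the start of the episode above 0.004 m).
It fails at once if the bushing or the loupe is dropped (falls free faster than 0.8 m/s) ((linear speed of bushing above 0.8 m/s and contact force between the fingers and bushing below 0.1 N) or (linear speed of loupe above 0.8 m/s and contact force between the fingers and loupe below 0.1 N)).
It also fails if it takes over 59 s, if anything falls off the work surface, if the arm or the gripper's body presses on something with over 40 N, if the wrist force passes 120 N, or if a joint passes its speed limit or range.

## Robot

A 6-joint arm with a two-finger parallel gripper is mounted at the origin on the work surface. World frame = base frame: x ahead of the robot, y to its left, z up, the work surface at z = 0. Lengths are in m, angles in rad, forces in N, time in s.
With the tool pointing down it reaches from about 0.375 to 0.9 m from the base axis. Payload 3.1 kg.
Tool frame: the origin (TCP) lies between the finger pads; the fingertips stand 22 mm ahead of it and the grasp point (between the pads) lies 3 mm ahead of it; z points along the fingers, y is the direction in which the jaws open and shut (so a half turn about z gives the same grasp; the last joint's range is limited). The gripper opens to 87 mm and grips with 3 to 60 N. Pads are 19 mm wide; open, the fingers measure 117 mm over their backs; the gripper's body (75 mm by 190 mm) begins 51 mm behind the grasp point.
Start: joints at [1.159, 0.527, 1.433, -0, 1.181, -0.178], TCP at [0.145, 0.608, 0.245] pointing down, gripper open.
Joint ranges: [-3.08, 3.08], [-0.75, 2.2], [0.22, 2.44], [-1.43, 4.57], [0, 2.65], [-2.85, 2.85]. Speed limits (rad/s): [2.79, 2.79, 3.14, 3.14, 3.14, 3.14].

## Interface

Orientations are given as a unit quaternion [x, y, z, w].
In Python, from rig import get_obs, camera, get_calibration, hand_in, search_frame gives the robot as it stands.
- The arm moves only by the shell command python3 -m jog 'ROWS' [FORCE]. ROWS is JSON, a list of rows, each an object with "grip": the closure in counts, from 0 (fully open) to 255 (shut); "travel": the shift along the world's x, y, z in cm, a list of three; "twist": the turn about the world's z in degrees. A call has 1 to 8 rows; each row shifts and turns the commanded pose from where the row before left it; what a row does not reach is not made up. A row lasts 1/10 s, in which the tool goes at most 50 mm and 8.59 degrees, less where a joint would pass 70% of its speed; a pose out of reach is approached as far as the arm can. A call is refused whole if a number of a shift passes 5 or a number of a turn 8.59, either way. A call with a gripper value outside its range is refused whole. The fingers move at their own pace and stop on an object; FORCE is the grip in N (left out, the last holds). Time passes only in rows, so rows that do not move let the fingers close. It gives the time, the measured TCP pose, the force and the opening at its end, in the units of the state.
- get_obs(): the state, without advancing time (a new reading comes with each control period).
- camera(name): name is "scene" or "side" or "wrist"; returns the picture (384x512x3 uint8, red, green, blue); there is no depth.
- get_calibration(name): a dict with "fx", "fy", "cx", "cy" (pixels), "R" (3x3) and "t" (3): a world point X has camera coordinates R X + t; the wrist camera has in their place "T_tool_cam" (4x4, takes a point from camera to tool coordinates, whose origin is the TCP and whose axes are the flange's). Camera axes: x right, y down, z forward; pixel columns grow to the right and rows downward; lengths in m; the calibration is good to about 2 mm. A picture is of the moment at which its call begins: read the wrist's pose just before it. get_calibration takes no time and is no camera call.
- hand_in(): hands the job in, once; it reports no verdict.
Trained networks look in the newest picture that a camera, given by its name, has taken for a name from the list of things; names that differ only in an ending like _2 or _b are one class to them, and where a whole thing is asked for, a point or a joint stands for the part that bears it (a point fixed in the world has none). Each returns a list of dicts, best first, with "p" (0 to 1); they miss things now and then, are a little off and sometimes report something else, mostly with a low value. They report only what shows in the picture. A call takes as long as a camera call.
- search_frame(target, camera): "at" ([x, y, z] in m, in world coordinates, good to about 4 mm: the middle of the surface that is visible of it).
The state is a dict: "time": time; "q": joint angles; "joint_velocities": joint speeds; "joint_torque": joint torques, N m; "position": TCP position; "tool_rot": TCP orientation; "ft_force": force on the tool from outside, world axes, zero at the start; "moment": the same for the moment, N m; "grip_width": finger opening in m.
Only numpy, scipy, OpenCV 4.12 (cv2) and the standard library are available. Lean on these libraries where they do the work, as an engineer would, in place of code of your own. Each camera call takes 0.05 s, during which the arm holds its last target. There are 200 camera calls.

## Working session

There is one attempt and no reset: what is moved stays moved. The work goes in short steps, Python scripts to look and compute and a shell command to move; the robot and the scene stay as the last step left them, time stands still between calls to the robot, and variables do not carry over. Pictures are saved under pics/ and viewed, about 8 in all and at most 12, crops included, and the job is handed in when it is done.

```bash
mkdir -p pics; ls
python3 - <<'E'
from rig import *
import cv2,numpy as np
o=get_obs();print(o)
ims=[]
for c in("scene","side"):
    im=camera(c);cv2.imwrite(f"pics/{c}0.png",im[:,:,::-1]);ims.append(im)
    k=get_calibration(c);print(c,{a:np.round(b,3).tolist() for a,b in k.items()})
    for n in("bushing","gauge","pin_foot","mark","rest","loupe","lens","grip","grease_jar","sleeve","screwdriver"):
        r=search_frame(n,c);print(n,[(np.round(d["at"],3).tolist(),round(d["p"],2)) for d in r[:3]])
cv2.imwrite("pics/both0.png",cv2.resize(np.hstack(ims),(800,300))[:,:,::-1])
E
```

```text
pics
{'time': 0.0, 'q': array([ 1.15848885e+00,  5.28474689e-01,  1.43391719e+00, -3.33124713e-05,
        1.18137409e+00, -1.78506717e-01]), 'joint_velocities': array([ 0.00138786,  0.00011567, -0.00025717, -0.00050027,  0.00232416,
        0.00016661]), 'joint_torque': array([ 9.29249436e-04, -4.40049040e+01, -1.76594031e+01,  6.31389976e-02,
        5.81786467e-02, -1.94205504e-04]), 'position': array([0.14450081, 0.60735668, 0.24356161]), 'tool_rot': array([ 1.16627943e-01,  9.93175081e-01, -1.04407007e-03, -3.01622314e-04]), 'ft_force': array([ 0.06537965, -0.27268823,  0.34164542]), 'moment': array([0.02703869, 0.02614945, 0.00677977]), 'grip_width': 0.08705157494634386}
scene {'fx': 400.11, 'fy': 400.11, 'cx': 254.39, 'cy': 186.692, 'R': [[-0.1, 0.995, -0.008], [0.809, 0.077, -0.583], [-0.579, -0.065, -0.812]], 't': [0.04, -0.428, 1.3]}
bushing [([0.517, -0.248, 0.026], 0.82)]
gauge [([0.622, -0.007, 0.02], 0.59)]
pin_foot [([0.624, -0.004, 0.021], 0.97)]
mark [([0.647, -0.0, 0.16], 0.69)]
rest [([0.55, 0.297, 0.008], 0.73)]
loupe [([0.579, 0.316, 0.043], 0.91)]
lens [([0.577, 0.312, 0.042], 0.76)]
grip [([0.575, 0.31, 0.048], 0.81)]
grease_jar [([0.716, 0.293, 0.065], 0.62)]
sleeve [([0.729, 0.196, 0.039], 0.82)]
screwdriver [([0.759, -0.285, 0.023], 0.94)]
side {'fx': 363.06, 'fy': 363.06, 'cx': 250.585, 'cy': 193.41, 'R': [[0.9, -0.436, 0.003], [-0.328, -0.683, -0.653], [0.287, 0.586, -0.758]], 't': [-0.554, 0.271, 0.66]}
bushing [([0.503, -0.255, 0.034], 0.91)]
gauge [([0.591, -0.018, 0.019], 0.56)]
pin_foot [([0.59, -0.015, 0.019], 0.84)]
mark [([0.643, -0.014, 0.16], 0.46)]
rest [([0.534, 0.301, 0.006], 0.59)]
loupe [([0.564, 0.309, 0.047], 0.58), ([0.749, -0.29, 0.023], 0.16)]
lens [([0.559, 0.306, 0.04], 0.66)]
grip [([0.562, 0.304, 0.044], 0.89)]
grease_jar [([0.693, 0.278, 0.043], 0.94)]
sleeve [([0.718, 0.181, 0.035], 0.83), ([0.646, -0.013, 0.16], 0.22)]
screwdriver [([0.748, -0.289, 0.025], 0.8)]
```

View pics/scene0.png

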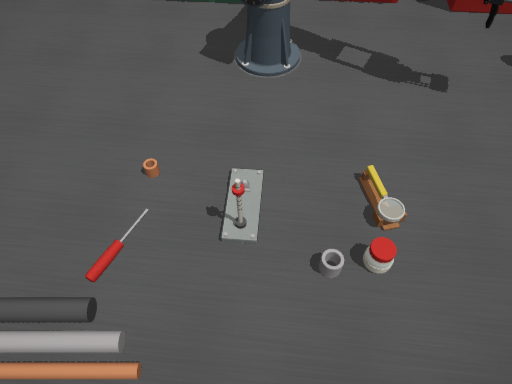

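View pics/side0.png

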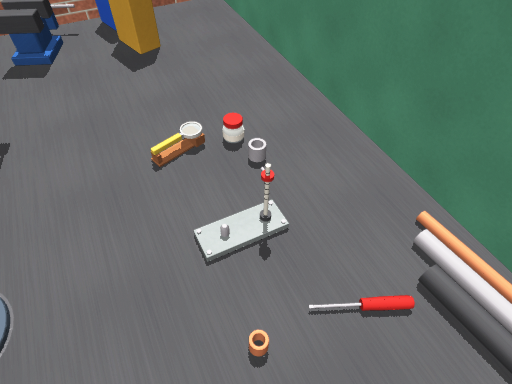

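The scene view shows the bushing at (150,168), the gauge with its post at (240,222) and collar at (238,189), the loupe at (380,190), and the sleeve and jar at (332,264) and (380,255). The side view shows the pin top at (224,226) and the collar at (267,175). Next I'll move over the loupe for a closer look.

```bash
python3 -c "
from rig import *
print(get_calibration('wrist'))"
python3 -m jog '[{"grip":0,"travel":[3.5,-3,1],"twist":5},{"grip":0,"travel":[3.5,-3,1],"twist":5},{"grip":0,"travel":[3.5,-3,1],"twist":5},{"grip":0,"travel":[3.5,-3,1],"twist":0},{"grip":0,"travel":[3.5,-3,1],"twist":0},{"grip":0,"travel":[3.5,-3,0],"twist":0},{"grip":0,"travel":[3.5,-3,0],"twist":0},{"grip":0,"travel":[3.5,-3,0],"twist":0}]'
python3 -m jog '[{"grip":0,"travel":[3,-3,0],"twist":0},{"grip":0,"travel":[3,-3,0],"twist":0},{"grip":0,"travel":[0,0,0],"twist":0},{"grip":0,"travel":[0,0,0],"twist":0}]'
cat > h.py <<'E'
from rig import *
import cv2,numpy as np
from scipy.spatial.transform import Rotation as Ro
def wrist(name=None):
    o=get_obs();im=camera("wrist");k=get_calibration("wrist")
    T=np.eye(4);T[:3,:3]=Ro.from_quat(o["tool_rot"]).as_matrix();T[:3,3]=o["position"]
    if name: cv2.imwrite("pics/"+name,im[:,:,::-1])
    return im,k,T@np.array(k["T_tool_cam"])
def ray(k,W,u,v,z):
    d=W[:3,:3]@np.array([(u-k["cx"])/k["fx"],(v-k["cy"])/k["fy"],1]);c=W[:3,3]
    return c+d*(z-c[2])/d[2]
def proj(k,W,X):
    p=W[:3,:3].T@(np.array(X)-W[:3,3]);return np.array([k["fx"]*p[0]/p[2]+k["cx"],k["fy"]*p[1]/p[2]+k["cy"]])
def fixed(c):
    k=get_calibration(c);R=np.array(k["R"]);W=np.eye(4);W[:3,:3]=R.T;W[:3,3]=-R.T@np.array(k["t"]);return k,W
def find(cam,*names):
    for n in names: print(n,[(np.round(d["at"],4).tolist(),round(d["p"],2)) for d in search_frame(n,cam)[:2]])
E
python3 - <<'E'
from h import *
im,k,W=wrist("w1.png");print(get_obs()["position"],W)
find("wrist","loupe","lens","grip","rest","grease_jar","sleeve")
E
```

```text
{'fx': 294.9610933457048, 'fy': 294.9610933457048, 'cx': 253.16774198834835, 'cy': 188.13889138835464, 'T_tool_cam': array([[ 3.19477069e-04, -9.59003817e-01, -2.83392973e-01,
         7.77353496e-02],
       [ 9.99999909e-01,  2.26252273e-04,  3.61689441e-04,
         8.89740567e-05],
       [-2.82743250e-04, -2.83393063e-01,  9.59003802e-01,
        -1.39326631e-01],
       [ 0.00000000e+00,  0.00000000e+00,  0.00000000e+00,
         1.00000000e+00]])}
time: 2.0
position: [0.426, 0.3666, 0.2949]
tool_rot: [-0.014, 1.0, 0.0, 0.0]
ft_force: [0.4, 0.5, -0.2]
grip_width: 0.0871
time: 2.4
position: [0.4852, 0.3072, 0.2944]
tool_rot: [-0.013, 1.0, 0.0, -0.0]
ft_force: [-0.4, 0.2, 0.6]
grip_width: 0.087
[0.48438628 0.3079459  0.29439865] [[-2.57547752e-02  9.58873557e-01  2.82662683e-01  4.07658730e-01]
 [ 9.99668113e-01  2.45349134e-02  7.85511475e-03  3.05245256e-01]
 [ 5.96957384e-04  2.82771178e-01 -9.59187210e-01  4.33770508e-01]
 [ 0.00000000e+00  0.00000000e+00  0.00000000e+00  1.00000000e+00]]
loupe [([0.5669, 0.3106, 0.0508], 0.87), ([0.7151, 0.1985, 0.0394], 0.53)]
lens [([0.5741, 0.3145, 0.0439], 0.7)]
grip [([0.5725, 0.315, 0.0487], 0.83)]
rest [([0.5275, 0.3094, 0.0073], 0.8)]
grease_jar [([0.694, 0.2951, 0.0613], 0.68)]
sleeve [([0.7156, 0.1959, 0.0375], 0.84)]
```

View pics/w1.png

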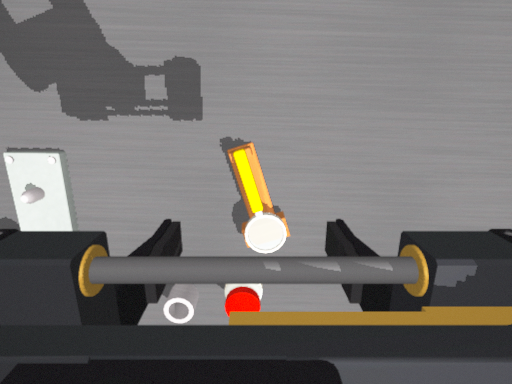

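The wrist view shows the yellow handle from (237,150) to (258,210), the ring at (265,232), the pin near (33,196), and the jar and sleeve at the bottom. The jaws open along image columns, which is world y.

```bash
cat >> h.py <<'E'
def loupe(im,k,W):
    h=cv2.cvtColor(im,cv2.COLOR_RGB2HSV)
    m=cv2.inRange(h,(24,150,120),(34,255,255));m[290:]=0
    n,l,s,c=cv2.connectedComponentsWithStats(m);i=1+np.argmax(s[1:,4]);m=(l==i).astype(np.uint8)
    P=np.array([ray(k,W,x,y,0.049)[:2] for y,x in np.argwhere(m)])
    mu=P.mean(0);d=np.linalg.svd(P-mu,full_matrices=False)[2][0];d*=np.sign(d[0])
    t=(P-mu)@d;print("yellow",s[i],"mean",mu,"yaw deg",np.degrees(np.arctan2(d[1],d[0])),"extent",t.min(),t.max(),"w",np.ptp((P-mu)@[-d[1],d[0]]))
    print("mid-extent",mu+d*(t.min()+t.max())/2)
    return mu,d
E
python3 - <<'E'
from h import *
im=cv2.imread("pics/w1.png")[:,:,::-1].copy();k=get_calibration("wrist")
o=get_obs();T=np.eye(4);T[:3,:3]=Ro.from_quat(o["tool_rot"]).as_matrix();T[:3,3]=o["position"]
W=T@k["T_tool_cam"];mu,d=loupe(im,k,W)
print("ring",ray(k,W,265.5,232,.048))
print("pin",ray(k,W,33,196,.04))
k,W=fixed("side");print("side pin top",ray(k,W,224.5,226,.046),"postfoot",ray(k,W,265,216,.018), "bushing top",ray(k,W,259,337,.036))
k,W=fixed("scene");print("scene bushing top",ray(k,W,150.5,164,.036),"postfoot",ray(k,W,240,223,.02))
E
python3 -m jog '[{"grip":0,"travel":[0,-4.5,0],"twist":0},{"grip":0,"travel":[0,-5,0],"twist":0},{"grip":0,"travel":[0,-5,0],"twist":0},{"grip":0,"travel":[0,-5,0],"twist":0},{"grip":0,"travel":[0,-5,0],"twist":0},{"grip":0,"travel":[0,-4,0],"twist":0},{"grip":0,"travel":[0,-3,0],"twist":0},{"grip":0,"travel":[0,0,0],"twist":0}]'
python3 - <<'E'
from h import *
im,k,W=wrist("w2.png");print(get_obs()["position"]);np.save("W2.npy",W)
find("wrist","gauge","pin_foot","mark","bushing")
E
```

```text
yellow [233 149  30  64 776] mean [0.5096069  0.30256945] yaw deg 18.9572272346729 extent -0.043478401659488033 0.04582379632475777 w 0.016358501175268294
mid-extent [0.51071599 0.30295041]
ring [0.58502184 0.32972761 0.048     ]
pin [0.54344453 0.00170843 0.04      ]
side pin top [ 0.54754777 -0.01219763  0.046     ] postfoot [ 0.64830165 -0.00746441  0.018     ] bushing top [ 0.51075283 -0.24954135  0.036     ]
scene bushing top [ 0.50845797 -0.2473204   0.036     ] postfoot [ 0.64589052 -0.00754234  0.02      ]
time: 3.55
position: [0.4852, -0.0099, 0.2948]
tool_rot: [-0.012, 1.0, -0.001, 0.001]
ft_force: [0.4, -0.0, 0.5]
grip_width: 0.0872
[ 0.48488698 -0.00807299  0.29471212]
gauge [([0.5607, -0.013, 0.0184], 0.79)]
pin_foot [([0.5641, -0.0062, 0.0204], 0.73)]
mark [([0.6318, -0.0086, 0.1535], 0.48)]
bushing [([0.5008, -0.2459, 0.0271], 0.88), ([0.5257, 0.3019, 0.0476], 0.23)]
```

View pics/w2.png

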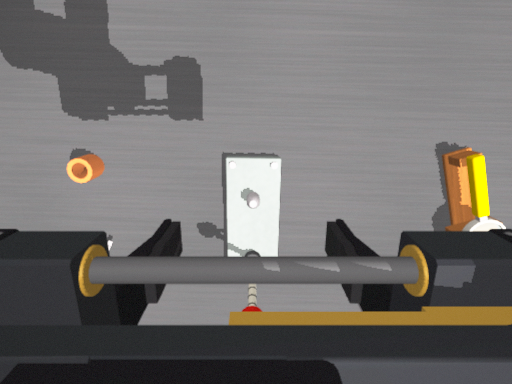

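The wrist view above the gauge shows the pin top at about (253,202), the plate's near edge at v≈157 (u 227–280), the bushing top at about (79,171), and the collar at (252,312). The gauge lines up closely with world x.

```bash
python3 - <<'E'
from h import *
W=np.load("W2.npy");k=get_calibration("wrist")
im=cv2.imread("pics/w2.png")
print("pintop",ray(k,W,253,203,.046),"edge",ray(k,W,227.,156.5,.018),ray(k,W,280.5,156.5,.018),"lower edges",ray(k,W,227.5,240,.018),ray(k,W,279,240,.018))
print("bushing",ray(k,W,79,171.5,.036),"postfoot",ray(k,W,252,254,.02))
a=cv2.resize(im[140:260,200:300],None,fx=5,fy=5,interpolation=cv2.INTER_CUBIC);b=cv2.resize(im[145:190,60:110],None,fx=6,fy=6,interpolation=cv2.INTER_CUBIC)
c=np.zeros((600,800,3),np.uint8);c[:,:500]=a;c[:270,500:]=b;cv2.imwrite("pics/c2.png",c)
E
python3 -m jog '[{"grip":0,"travel":[0,-4,0],"twist":0},{"grip":0,"travel":[0,-5,0],"twist":0},{"grip":0,"travel":[0,-5,-1],"twist":0},{"grip":0,"travel":[-1,-4,-2],"twist":0},{"grip":0,"travel":[-2,-3,-3],"twist":0},{"grip":0,"travel":[-2,-2,-2],"twist":0},{"grip":0,"travel":[0,-1,-1],"twist":0},{"grip":0,"travel":[0,0,0],"twist":0}]'
python3 - <<'E'
from h import *
im,k,W=wrist("w3.png");print(get_obs()["position"]);np.save("W3.npy",W)
find("wrist","bushing")
E
```

```text
pintop [ 0.54409351 -0.00889043  0.046     ] edge [ 0.48467385 -0.0474772   0.018     ] [0.48279165 0.02879455 0.018     ] lower edges [ 0.61576113 -0.0468053   0.018     ] [0.61375698 0.03312226 0.018     ]
bushing [ 0.50740811 -0.25098212  0.036     ] postfoot [ 0.63796773 -0.00822649  0.02      ]
time: 4.6
position: [0.4351, -0.2461, 0.2037]
tool_rot: [-0.014, 1.0, 0.001, -0.0]
ft_force: [0.9, -0.3, 0.5]
grip_width: 0.0874
[ 0.43578361 -0.24566756  0.20469227]
bushing [([0.5015, -0.252, 0.0268], 0.71)]
```

View pics/c2.png

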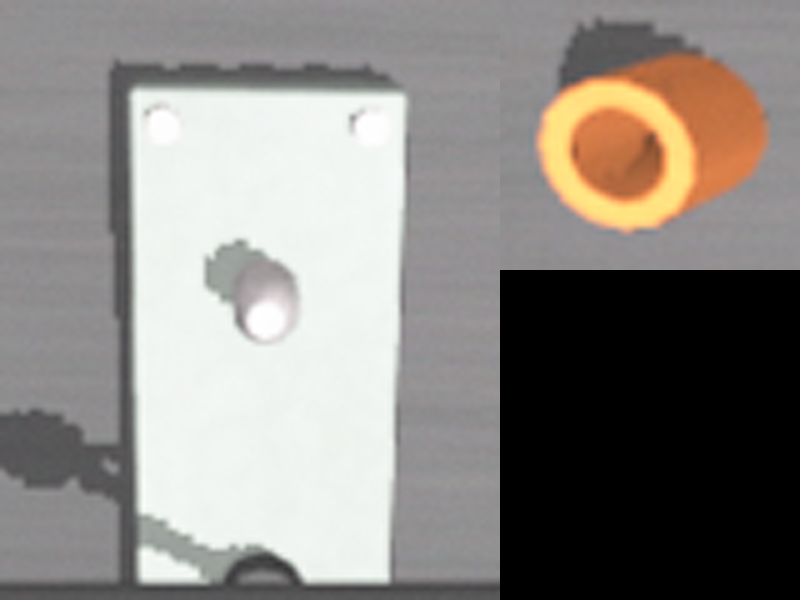

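View pics/w3.png

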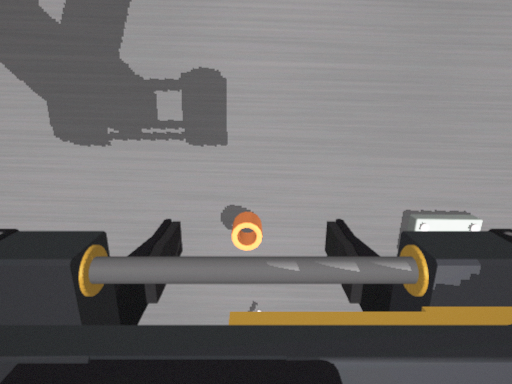

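The crop shows the pin top at (253.0,203.5) in the full picture, with a gauge yaw of about 1°. In w3 the bushing top ring is at (247,236.5), between the jaws.

Run:
```python
from h import *
W=np.load("W3.npy");k=get_calibration("wrist");im=cv2.imread("pics/w3.png")
h=cv2.cvtColor(im,cv2.COLOR_BGR2HSV);m=cv2.inRange(h,(5,120,90),(28,255,255));m[255:]=0
n,l,s,c=cv2.connectedComponentsWithStats(m);i=1+np.argmax(s[1:,4]);print(s[i])
m=((h[...,2]>225)&(l==i)).astype(np.uint8);p=cv2.findNonZero(m);e=cv2.minEnclosingCircle(p);print(e)
b=ray(k,W,*e[0],.036);o=get_obs()["position"];print("bushing",b,"TCP",o,"diff",b[:2]-o[:2])
print(proj(k,W,o-[0,0,.003]))
```

```text
[231 212  31  28 354]
((246.10784912109375, 233.57843017578125), 15.113829612731934)
bushing [ 0.50207198 -0.25188413  0.036     ] TCP [ 0.43614331 -0.24545508  0.20528018] diff [ 0.06592867 -0.00642906]
[254.0620214  254.93527775]
```

Run:
```python
from h import *
W=np.load("W3.npy");k=get_calibration("wrist");im=cv2.imread("pics/w3.png")
h=cv2.cvtColor(im,cv2.COLOR_BGR2HSV);m=((h[...,1]>100)&(h[...,2]>60)).astype(np.uint8);m[255:]=0
n,l,s,c=cv2.connectedComponentsWithStats(m);i=1+np.argmax(s[1:,4]);x,y,w,hh,_=s[i];print(s[i])
u,v=x+w/2-.5,None
# bottom of ring = far rim of the top: fit against projected rim
from scipy.optimize import least_squares
mm=(l==i).astype(np.uint8)
def sil(p):
    t=np.linspace(0,2*np.pi,60);q=[proj(k,W,[p[0]+.018*np.cos(a),p[1]+.018*np.sin(a),z]) for z in(0,.036) for a in t]
    return np.array(q)
ob=np.array([x-.5,x+w-.5,y-.5,y+hh-.5])
f=lambda p:(lambda q:np.array([q[:,0].min(),q[:,0].max(),q[:,1].min(),q[:,1].max()])-ob)(sil(p))
r=least_squares(f,[.505,-.25],diff_step=1e-3);print(r.x,r.fun,r.x-get_obs()["position"][:2])
```

```text
[231 211  32  40 951]
[ 0.50557784 -0.25136532] [ 0.2182066  -0.21844216 -0.10355313  0.09334399] [ 0.06943453 -0.00591025]
```

```bash
python3 -m jog '[{"grip":0,"travel":[3.5,-0.3,-1],"twist":0},{"grip":0,"travel":[3.4,-0.3,-2],"twist":0},{"grip":0,"travel":[0,0,-4],"twist":0},{"grip":0,"travel":[0,0,-4],"twist":0},{"grip":0,"travel":[0,0,-3],"twist":0},{"grip":0,"travel":[0,0,-1.5],"twist":0},{"grip":0,"travel":[0,0,0],"twist":0}]'
python3 - <<'E'
from h import *
o=get_obs()["position"];print(o,[.5056-o[0],-.2514-o[1],.028-o[2]])
E
```

```text
time: 5.4
position: [0.5043, -0.25, 0.0485]
tool_rot: [-0.015, 1.0, 0.001, -0.001]
ft_force: [1.1, 0.1, 0.3]
grip_width: 0.0875
[ 0.50427842 -0.24997427  0.04852811] [np.float64(0.0013215825363562805), np.float64(-0.001425730006712339), np.float64(-0.020528114859317086)]
```

```bash
python3 -m jog '[{"grip":0,"travel":[0.1,-0.1,-1.5],"twist":0},{"grip":0,"travel":[0,0,-0.5],"twist":0},{"grip":120,"travel":[0,0,0],"twist":0},{"grip":255,"travel":[0,0,0],"twist":0},{"grip":255,"travel":[0,0,0],"twist":0},{"grip":255,"travel":[0,0,0],"twist":0},{"grip":255,"travel":[0,0,0],"twist":0},{"grip":255,"travel":[0,0,0],"twist":0}]' 20
python3 -m jog '[{"grip":255,"travel":[0,0,0],"twist":0},{"grip":255,"travel":[0,0,0],"twist":0}]'
```

```text
time: 6.2
position: [0.5048, -0.2531, 0.0299]
tool_rot: [-0.014, 1.0, -0.0, 0.0]
ft_force: [0.5, 0.3, -0.3]
grip_width: 0.0469
time: 6.4
position: [0.5047, -0.2529, 0.0298]
tool_rot: [-0.014, 1.0, 0.0, -0.0]
ft_force: [-0.2, -0.0, 1.3]
grip_width: 0.0344
```

```bash
python3 -m jog '[{"grip":255,"travel":[0,0,1],"twist":0},{"grip":255,"travel":[0,0,3],"twist":0},{"grip":255,"travel":[0,3,4],"twist":0},{"grip":255,"travel":[0,4,2],"twist":0},{"grip":255,"travel":[0,4,0],"twist":0},{"grip":255,"travel":[0,4,0],"twist":0},{"grip":255,"travel":[0,3,0],"twist":0},{"grip":255,"travel":[0,0,0],"twist":0}]'
python3 - <<'E'
from h import *
im,k,W=wrist("w4.png");print(get_obs()["position"]);np.save("W4.npy",W)
E
```

```text
time: 7.2
position: [0.503, -0.069, 0.1301]
tool_rot: [-0.016, 1.0, 0.001, -0.001]
ft_force: [-0.5, 0.2, -2.6]
grip_width: 0.0345
[ 0.50405749 -0.07107132  0.13012689]
```

View pics/w4.png

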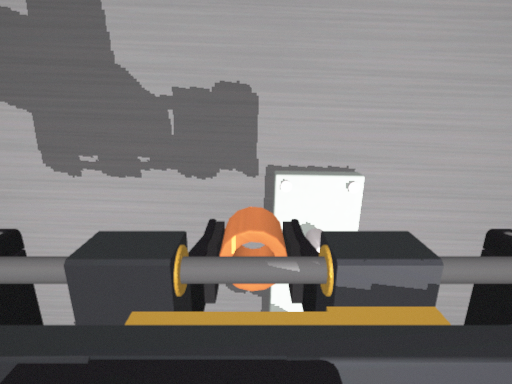

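The bushing is held, spanning (222–286, 208–290) in the picture. The plate's near edge is at v≈172, and the pin peeks out at (315,237).

Run:
```python
from h import *
from scipy.optimize import least_squares
W=np.load("W4.npy");k=get_calibration("wrist");im=cv2.imread("pics/w4.png")
h=cv2.cvtColor(im,cv2.COLOR_BGR2HSV);m=((h[...,1]>110)&(h[...,2]>60)&(h[...,0]<30)).astype(np.uint8);m[300:]=0;m[:,:215]=0;m[:,290:]=0
ys,xs=np.nonzero(m);ob=np.array([xs.min()-.5,xs.max()+.5,ys.min()-.5,ys.max()+.5]);print(ob)
def sil(p):
    t=np.linspace(0,2*np.pi,90);return np.array([proj(k,W,[p[0]+.018*np.cos(a),p[1]+.018*np.sin(a),p[2]+z]) for z in(0,.036) for a in t])
f=lambda p:(lambda q:np.array([q[:,0].min(),q[:,0].max(),q[:,1].min(),q[:,1].max()])-ob)(sil(p))
r=least_squares(f,[.505,-.071,.105],diff_step=1e-3);o=get_obs()["position"];print(r.x,r.fun,"rel TCP",r.x-o,o)
g=cv2.cvtColor(im,cv2.COLOR_BGR2GRAY)
print("edge rows",[int(np.argmax(g[150:200,u]>190))+150 for u in(285,300,320,340,352)],"cols v=200", np.nonzero(g[205]>190)[0][[0,-1]])
for v in(180,190,205): 
    c=np.nonzero(g[v]>170)[0];print(v,c[0],c[-1],ray(k,W,c[0]-.5,v,.018),ray(k,W,c[-1]+.5,v,.018))
print(ray(k,W,300,172.5,.018))
c=cv2.resize(im[160:260,260:370],None,fx=5,fy=5,interpolation=cv2.INTER_CUBIC);cv2.imwrite("pics/c4.png",c)
```

```text
[218.5 287.5 206.5 290.5]
[ 0.50647675 -0.06889028  0.09508047] [ 0.38141649 -0.3815382  -0.36572686  0.31749028] rel TCP [ 0.00241927  0.00218104 -0.03504642] [ 0.50405749 -0.07107132  0.13012689]
edge rows [175, 175, 175, 176, 176] cols v=200 [275 361]
180 275 364 [ 0.49118368 -0.05023427  0.018     ] [0.48863519 0.0291627  0.018     ]
190 275 363 [ 0.50037866 -0.04974665  0.018     ] [0.49783979 0.02954911 0.018     ]
205 98 361 [ 0.51961448 -0.20875269  0.018     ] [0.51200951 0.02969081 0.018     ]
[ 0.48368765 -0.02827399  0.018     ]
```

View pics/c4.png

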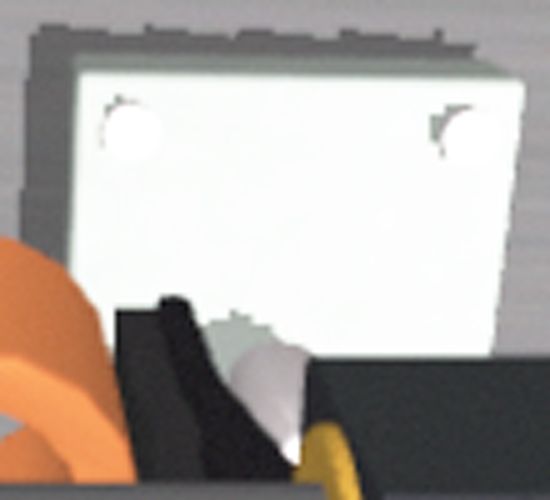

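```bash
python3 -m jog '[{"grip":255,"travel":[-2,2.5,0],"twist":1},{"grip":255,"travel":[-3,2.5,0],"twist":1},{"grip":255,"travel":[0,1,0],"twist":0},{"grip":255,"travel":[0,0,0],"twist":0},{"grip":255,"travel":[0,0,0],"twist":0},{"grip":255,"travel":[0,0,0],"twist":0},{"grip":255,"travel":[0,0,0],"twist":0}]'
cat >> h.py <<'E'
def wristavg(name,n=6):
    P=[];Q=[];I=[]
    for i in range(n):
        o=get_obs();P.append(o["position"]);Q.append(o["tool_rot"]);I.append(camera("wrist"))
    k=get_calibration("wrist");im=np.median(I,0).astype(np.uint8);cv2.imwrite("pics/"+name+".png",im[:,:,::-1])
    T=np.eye(4);T[:3,:3]=Ro.from_quat(Q).mean().as_matrix();T[:3,3]=np.mean(P,0);print("std",np.std(P,0),"mean",T[:3,3],"yaw",np.degrees(np.arctan2(T[1,1],T[0,1])))
    W=T@k["T_tool_cam"];np.savez("pics/"+name+".npz",W=W,T=T);return im,k,W,T
E
python3 - <<'E'
from h import *
im,k,W,T=wristavg("w5")
c=cv2.resize(im[130:300,170:340],None,fx=3.5,fy=3.5,interpolation=cv2.INTER_CUBIC)[:,:,::-1];cv2.imwrite("pics/c5.png",c)
E
```

```text
time: 7.95
position: [0.4559, -0.0141, 0.1298]
tool_rot: [-0.031, 1.0, -0.0, 0.001]
ft_force: [0.1, 0.3, -1.8]
grip_width: 0.0347
std [3.54177657e-04 2.81160453e-04 4.83309305e-05] mean [ 0.45530531 -0.01367272  0.12971792] yaw 93.56088060236479
```

View pics/c5.png

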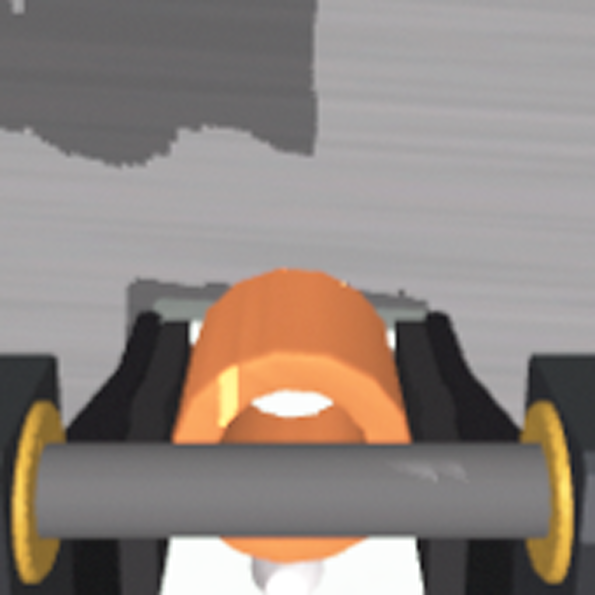

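The averaged view shows the bushing held upright at u≈253, with the pin peeking out beyond it at about (251.5,296). The plate's near edge is at v≈221. Bushing and pin are nearly aligned in y.

Run:
```python
from h import *
from scipy.optimize import least_squares
z=np.load("pics/w5.npz");W=z["W"];T=z["T"];k=get_calibration("wrist");im=cv2.imread("pics/w5.png")
# bushing in tool frame: near bottom rim top row & far top rim
v0=130+268/3.5;v1=130+561/3.5
def sil(p):
    t=np.linspace(0,2*np.pi,90);return np.array([proj(k,W,(T@[p[0]+.018*np.cos(a),.018*np.sin(a),p[1]-zz,1])[:3]) for zz in(0,.036) for a in t])
f=lambda p:(lambda q:np.array([q[:,1].min()-v0,q[:,1].max()-v1]))(sil(p))
r=least_squares(f,[0,.03],diff_step=1e-3,x_scale=.01);q=sil(r.x);print("bush tool x,z",r.x,r.fun,"u",q[:,0].min(),q[:,0].max(),"x if z=.030:",[f([x,.030]) for x in(0,-.001,-.002,-.003)])
print("edge",ray(k,W,253,130+320/3.5,.018),"pin y",ray(k,W,251.7,296,.044),"TCP",T[:3,3])
c=im[255:325,210:300];cv2.imwrite("pics/c5b.png",cv2.resize(c,None,fx=7,fy=7,interpolation=cv2.INTER_CUBIC))
```

```text
bush tool x,z [-0.0045824   0.03691214] [1.17950094e-11 2.81374923e-11] u 219.29526225917556 286.60829102785135 x if z=.030: [array([-3.19067137,  0.5906216 ]), array([-1.63970186,  2.2247946 ]), array([-0.09362079,  3.85301157]), array([1.44759489, 5.47530502])]
edge [ 0.48367838 -0.01193713  0.018     ] pin y [ 0.5444177  -0.00929604  0.044     ] TCP [ 0.45530531 -0.01367272  0.12971792]
```

View pics/c5b.png

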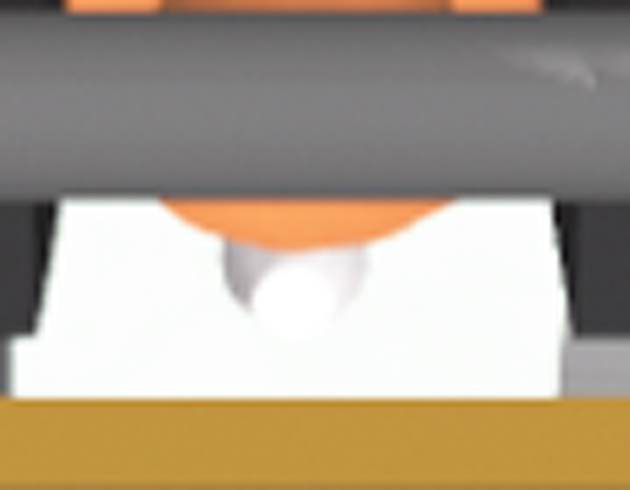

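```bash
python3 - <<'E'
from h import *
z=np.load("pics/w5.npz");W=z["W"];T=z["T"];k=get_calibration("wrist")
p=ray(k,W,251.4,297.7,.046);print("pin",p,"d",p-T[:3,3])
E
python3 -m jog '[{"grip":255,"travel":[2,0.1,0],"twist":0},{"grip":255,"travel":[3,0.2,0],"twist":0},{"grip":255,"travel":[2.5,0.1,0],"twist":0},{"grip":255,"travel":[1.3,0,0],"twist":0},{"grip":255,"travel":[0,0,-2],"twist":0},{"grip":255,"travel":[0,0,-1],"twist":0},{"grip":255,"travel":[0,0,0],"twist":0},{"grip":255,"travel":[0,0,0],"twist":0}]'
python3 - <<'E'
from h import *
P=[]
for i in range(3):
    P.append(get_obs()["position"]); s=camera("side")
print(np.mean(P,0))
c=camera("scene")
a=cv2.resize(s[180:260,185:285],(750,600),interpolation=cv2.INTER_CUBIC);cv2.imwrite("pics/c6.png",np.hstack([cv2.resize(s[170:270,180:280],(400,400),interpolation=cv2.INTER_CUBIC),cv2.resize(c[150:250,190:290],(400,400),interpolation=cv2.INTER_CUBIC)])[:,:,::-1])
E
```

```text
pin [ 0.54471036 -0.0095349   0.046     ] d [ 0.08940505  0.00413781 -0.08371792]
time: 9.05
position: [0.5421, -0.0089, 0.0995]
tool_rot: [-0.031, 1.0, 0.0, -0.001]
ft_force: [0.4, 0.3, -1.7]
grip_width: 0.0346
[ 0.54246351 -0.00902694  0.0998798 ]
```

View pics/c6.png

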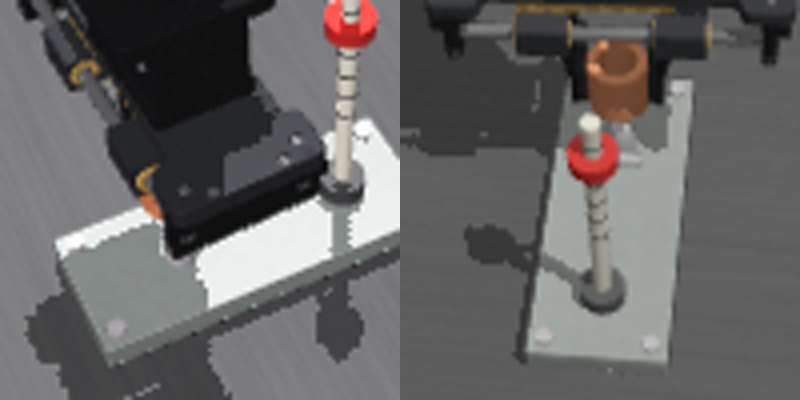

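The left (side) crop shows the gripper over the pin, well clear of the post. The right (scene) crop shows the bushing straight above the pin. I'll descend in small steps and watch the force.

```bash
python3 -m jog '[{"grip":255,"travel":[0.1,0,-1],"twist":0},{"grip":255,"travel":[0,0,-1],"twist":0},{"grip":255,"travel":[0,0,-0.5],"twist":0},{"grip":255,"travel":[0,0,-0.3],"twist":0},{"grip":255,"travel":[0,0,0],"twist":0}]'
python3 -m jog '[{"grip":255,"travel":[0,0,-0.3],"twist":0},{"grip":255,"travel":[0,0,0],"twist":0}]'
python3 -c "
from h import *
print(get_obs()['ft_force'],get_obs()['moment'])"
```

```text
time: 9.75
position: [0.5433, -0.009, 0.0709]
tool_rot: [-0.031, 1.0, 0.0, -0.001]
ft_force: [-0.2, 0.0, -2.5]
grip_width: 0.0343
time: 9.95
position: [0.5437, -0.0091, 0.0686]
tool_rot: [-0.031, 1.0, 0.0, -0.0]
ft_force: [-0.3, -0.9, -2.9]
grip_width: 0.0343
[-0.27082728 -0.88939078 -2.88810181] [-0.03940855 -0.00193779  0.04937867]
```

```bash
python3 -m jog '[{"grip":255,"travel":[0,0,-0.3],"twist":0},{"grip":255,"travel":[0,0,-0.3],"twist":0},{"grip":255,"travel":[0,0,0],"twist":0}]'
python3 -m jog '[{"grip":255,"travel":[0,0,-0.4],"twist":0},{"grip":255,"travel":[0,0,-0.3],"twist":0},{"grip":255,"travel":[0,0,0],"twist":0}]'
python3 -c "
from h import *
print(get_obs()['ft_force'],get_obs()['moment'])"
```

```text
time: 10.25
position: [0.5435, -0.009, 0.0624]
tool_rot: [-0.031, 1.0, 0.0, -0.0]
ft_force: [0.4, 0.0, -1.9]
grip_width: 0.0344
time: 10.55
position: [0.5434, -0.009, 0.0552]
tool_rot: [-0.031, 1.0, 0.0, -0.0]
ft_force: [0.2, -0.7, -1.7]
grip_width: 0.0347
[ 0.20529269 -0.6716172  -1.69512849] [-0.00487483  0.06555676  0.08073272]
```

```bash
python3 -m jog '[{"grip":255,"travel":[0,0,-0.3],"twist":0},{"grip":255,"travel":[0,0,-0.3],"twist":0},{"grip":255,"travel":[0,0,0],"twist":0}]'
python3 -m jog '[{"grip":255,"travel":[0,0,-0.1],"twist":0},{"grip":255,"travel":[0,0,0],"twist":0}]'
python3 -m jog '[{"grip":255,"travel":[0,0,-0.1],"twist":0},{"grip":255,"travel":[0,0,0],"twist":0}]'
```

```text
time: 10.85
position: [0.5435, -0.009, 0.0493]
tool_rot: [-0.031, 1.0, 0.0, -0.0]
ft_force: [0.1, 0.6, -2.1]
grip_width: 0.0348
time: 11.05
position: [0.5437, -0.009, 0.0487]
tool_rot: [-0.031, 1.0, 0.0, -0.0]
ft_force: [0.4, -0.3, -2.8]
grip_width: 0.0344
time: 11.25
position: [0.5439, -0.0091, 0.0478]
tool_rot: [-0.031, 1.0, -0.0, 0.0]
ft_force: [0.4, -0.0, -1.8]
grip_width: 0.0346
```

```bash
python3 -m jog '[{"grip":255,"travel":[0,0,-0.1],"twist":0},{"grip":255,"travel":[0,0,0],"twist":0}]'
python3 -m jog '[{"grip":255,"travel":[0,0,-0.1],"twist":0},{"grip":255,"travel":[0,0,0],"twist":0}]'
```

```text
time: 11.45
position: [0.5439, -0.0091, 0.0478]
tool_rot: [-0.031, 1.0, -0.0, 0.0]
ft_force: [-1.9, -0.9, 6.3]
grip_width: 0.0346
time: 11.65
position: [0.5439, -0.0091, 0.0477]
tool_rot: [-0.032, 1.0, -0.0, 0.0]
ft_force: [-3.0, -0.0, 12.7]
grip_width: 0.0343
```

Seated: the force builds with no further travel, at TCP z 0.0477 as predicted. I'll release and retreat.

```bash
python3 -m jog '[{"grip":100,"travel":[0,0,0.1],"twist":0},{"grip":100,"travel":[0,0,0],"twist":0},{"grip":60,"travel":[0,0,0],"twist":0},{"grip":60,"travel":[0,0,0],"twist":0},{"grip":60,"travel":[0,0,0],"twist":0},{"grip":60,"travel":[0,0,2],"twist":0},{"grip":60,"travel":[0,0,4],"twist":0},{"grip":0,"travel":[0,0,5],"twist":0}]'
python3 -m jog '[{"grip":0,"travel":[-2,2,4],"twist":4},{"grip":0,"travel":[-2,4,2],"twist":5},{"grip":0,"travel":[-1,4.5,0],"twist":5},{"grip":0,"travel":[-1,4.5,0],"twist":2},{"grip":0,"travel":[-0.5,4,0],"twist":0},{"grip":0,"travel":[-0.5,3,0],"twist":0},{"grip":0,"travel":[0,0,0],"twist":0},{"grip":0,"travel":[0,0,0],"twist":0}]'
python3 - <<'E'
from h import *
im,k,W,T=wristavg("w7",4);mu,d=loupe(im,k,W)
find("wrist","bushing","grip")
camera("side");find("side","bushing");camera("scene");find("scene","bushing")
E
```

```text
time: 12.45
position: [0.5422, -0.0088, 0.1559]
tool_rot: [-0.031, 1.0, 0.001, -0.003]
ft_force: [1.5, 0.3, -0.3]
grip_width: 0.0697
time: 13.25
position: [0.4734, 0.2113, 0.2165]
tool_rot: [-0.171, 0.985, -0.0, -0.0]
ft_force: [-0.3, -0.0, 0.6]
grip_width: 0.0875
std [2.25085978e-04 5.38964538e-04 2.09229879e-05] mean [0.47369045 0.21051151 0.21653731] yaw 109.61292841066995
yellow [307 194  20  63 948] mean [0.50284052 0.29673245] yaw deg 19.09003991073813 extent -0.036860618920473105 0.038919905148926785 w 0.01753598119689262
mid-extent [0.50381353 0.2970692 ]
bushing [([0.5367, -0.0044, 0.0481], 0.57)]
grip [([0.5817, 0.3099, 0.0447], 0.81), ([0.5457, -0.0025, 0.0227], 0.36)]
bushing [([0.5417, -0.0183, 0.0471], 0.59)]
bushing [([0.5465, -0.0046, 0.048], 0.57)]
```

```bash
python3 -m jog '[{"grip":0,"travel":[0,3,0],"twist":0},{"grip":0,"travel":[-0.2,4,0],"twist":0},{"grip":0,"travel":[-0.1,1,0],"twist":0},{"grip":0,"travel":[0,0,0],"twist":0},{"grip":0,"travel":[0,0,0],"twist":0},{"grip":0,"travel":[0,0,0],"twist":0}]'
python3 - <<'E'
from h import *
im,k,W,T=wristavg("w8",4);mu,d=loupe(im,k,W)
g=mu+0
E
```

```text
time: 14.35
position: [0.4707, 0.2898, 0.2166]
tool_rot: [-0.17, 0.985, -0.0, -0.0]
ft_force: [0.0, -0.0, -0.0]
grip_width: 0.0869
std [9.30627934e-05 7.02281052e-05 5.24636781e-05] mean [0.47079476 0.28987381 0.21669467] yaw 109.53454575101912
yellow [ 243  173   16   77 1076] mean [0.51001515 0.30036538] yaw deg 18.488560170459536 extent -0.04441777104600545 0.04597790821128391 w 0.016007205482235477
mid-extent [0.51075496 0.30061275]
```

```bash
python3 -m jog '[{"grip":0,"travel":[2.3,0.6,0],"twist":-0.8},{"grip":0,"travel":[2.3,0.7,-1],"twist":0},{"grip":60,"travel":[0,0,-4],"twist":0},{"grip":60,"travel":[0,0,-4],"twist":0},{"grip":60,"travel":[0,0,-4],"twist":0},{"grip":60,"travel":[0,0,-2],"twist":0},{"grip":60,"travel":[0,0,0],"twist":0},{"grip":60,"travel":[0,0,0],"twist":0}]'
python3 -c "
from h import *
print(get_obs()['position'])"
```

```text
time: 15.35
position: [0.5172, 0.3038, 0.0669]
tool_rot: [-0.163, 0.987, -0.0, 0.0]
ft_force: [-0.0, 0.8, 0.1]
grip_width: 0.0667
[0.5171677  0.30375151 0.06691856]
```

```bash
python3 -m jog '[{"grip":60,"travel":[0,-0.1,-1.2],"twist":0},{"grip":60,"travel":[0,0,-1],"twist":0},{"grip":150,"travel":[0,0,0],"twist":0},{"grip":190,"travel":[0,0,0],"twist":0},{"grip":255,"travel":[0,0,0],"twist":0},{"grip":255,"travel":[0,0,0],"twist":0},{"grip":255,"travel":[0,0,0],"twist":0},{"grip":255,"travel":[0,0,0],"twist":0}]' 40
python3 -m jog '[{"grip":255,"travel":[0,0,0],"twist":0},{"grip":255,"travel":[0,0,0],"twist":0},{"grip":255,"travel":[0,0,0.3],"twist":0},{"grip":255,"travel":[0,0,0.7],"twist":0},{"grip":255,"travel":[0,0,1],"twist":0},{"grip":255,"travel":[0,0,0],"twist":0}]'
```

```text
time: 16.15
position: [0.5169, 0.303, 0.045]
tool_rot: [-0.163, 0.987, 0.0, 0.0]
ft_force: [-0.5, -0.3, 0.4]
grip_width: 0.0263
time: 16.75
position: [0.5179, 0.3034, 0.0665]
tool_rot: [-0.163, 0.987, 0.0, 0.002]
ft_force: [-0.5, 0.4, -0.6]
grip_width: 0.0157
```

```bash
python3 -m jog '[{"grip":255,"travel":[-0.5,0,4],"twist":0},{"grip":255,"travel":[-0.5,0,4],"twist":0},{"grip":255,"travel":[0,0,4],"twist":0},{"grip":255,"travel":[0,0,1.5],"twist":0},{"grip":255,"travel":[0,0,0],"twist":0}]'
cat > col.py <<'E'
from h import *
from scipy.optimize import least_squares
obs={};cyl=lambda p,r,h:[(p[0]+r*np.cos(a),p[1]+r*np.sin(a),p[2]+z) for z in(-h/2,h/2) for a in np.linspace(0,2*np.pi,60)]
for c,ctr in(("scene",(238,189)),("side",(267,175))):
    im=cv2.imread(f"pics/{c}0.png");h=cv2.cvtColor(im,cv2.COLOR_BGR2HSV)
    m=(((h[...,0]<8)|(h[...,0]>170))&(h[...,1]>140)&(h[...,2]>60)).astype(np.uint8)
    n,l,s,cc=cv2.connectedComponentsWithStats(m);i=min(range(1,n),key=lambda i:np.hypot(*(cc[i]-ctr))+(s[i,4]<20)*99)
    x,y,w,hh,a=s[i];print(c,s[i],cc[i]);obs[c]=np.array([x-.5,x+w-.5,y-.5,y+hh-.5])
def res(p,cs):
    o=[]
    for c in cs:
        k,W=fixed(c);q=np.array([proj(k,W,X) for X in cyl(p,.013,.010)]);o.append(np.r_[q.min(0)[0],q.max(0)[0],q.min(0)[1],q.max(0)[1]]-obs[c])
    return np.concatenate(o)
r=least_squares(res,[.645,-.008,.14],args=(("scene","side"),),diff_step=1e-3);print("both",r.x,r.fun)
for c in("scene","side"):
    g=lambda z:res([.645,-.0075,z[0]],(c,))
    r=least_squares(g,[.14],diff_step=1e-3);print(c,"z with known xy",r.x,r.fun)
E
python3 col.py
```

```text
time: 17.25
position: [0.5085, 0.3037, 0.2031]
tool_rot: [-0.163, 0.987, 0.001, 0.004]
ft_force: [0.2, -0.3, -1.2]
grip_width: 0.0154
scene [232 183  13  13  97] [237.72164948 190.        ]
side [261 170  13  12 109] [267.         176.11009174]
both [ 0.64654817 -0.00733973  0.15347438] [-0.55921131 -0.37332762  0.1428286   0.62152632 -0.62714164 -0.41844756
 -0.75325512  0.14581385]
scene z with known xy [0.15247131] [-0.50666767 -0.34949525 -0.18579173  0.26098171]
side z with known xy [0.15360158] [-1.27892952 -1.06624197 -0.50817917  0.40545993]
```

Collar height is 0.153 m, and both cameras agree within 1 mm. The loupe is held, and I'll keep its heading of 18.8°. The TCP goal is about (0.4747,-0.033,0.156), approached at height.

```bash
python3 -m jog '[{"grip":255,"travel":[-0.4,-2,0.5],"twist":0},{"grip":255,"travel":[-0.4,-3,0],"twist":0},{"grip":255,"travel":[-0.4,-3.5,0],"twist":0},{"grip":255,"travel":[-0.4,-3.5,0],"twist":0},{"grip":255,"travel":[-0.4,-3.5,0],"twist":0},{"grip":255,"travel":[-0.4,-3.5,0],"twist":0},{"grip":255,"travel":[-0.4,-3.5,0],"twist":0},{"grip":255,"travel":[-0.4,-3.5,0],"twist":0}]'
python3 -m jog '[{"grip":255,"travel":[-0.2,-3,0],"twist":0},{"grip":255,"travel":[0,-2,0],"twist":0},{"grip":255,"travel":[0,-1.5,0],"twist":0},{"grip":255,"travel":[0,-1,0],"twist":0},{"grip":255,"travel":[0,0,0],"twist":0},{"grip":255,"travel":[0,0,0],"twist":0},{"grip":255,"travel":[0,0,0],"twist":0},{"grip":255,"travel":[0,0,0],"twist":0}]'
python3 - <<'E'
from h import *
im,k,W,T=wristavg("w9",4);t=T[:3,3];print("lens est",t+.0745*np.array([np.cos(a:=np.arctan2(T[1,1],T[0,1])-np.pi/2),np.sin(a),0])-[0,0,.003])
camera("side");find("side","loupe","lens","grip","bushing")
camera("scene");find("scene","loupe","lens","grip","bushing")
E
```

```text
time: 18.05
position: [0.4734, 0.0417, 0.2034]
tool_rot: [-0.163, 0.987, 0.0, -0.001]
ft_force: [1.2, -0.2, -1.4]
grip_width: 0.0155
time: 18.85
position: [0.4726, -0.0312, 0.2047]
tool_rot: [-0.164, 0.986, 0.0, -0.0]
ft_force: [-0.0, -0.4, -1.3]
grip_width: 0.0154
std [6.45512016e-05 1.14531328e-04 5.21122783e-05] mean [ 0.47268167 -0.03138206  0.20473047] yaw 108.86695869662543
lens est [ 0.54317894 -0.00729086  0.20173047]
loupe [([0.4546, -0.0392, 0.2069], 0.69)]
lens [([0.4558, -0.0399, 0.2041], 0.68)]
grip [([0.4567, -0.0412, 0.2063], 0.77)]
bushing [([0.4563, -0.0392, 0.2049], 0.59), ([0.5447, -0.0162, 0.0488], 0.58)]
loupe [([0.5394, -0.0117, 0.2027], 0.56)]
lens [([0.5394, -0.0202, 0.2038], 0.59), ([0.7597, -0.2875, 0.0245], 0.2)]
grip [([0.5361, -0.0143, 0.2071], 0.75), ([0.6303, -0.0041, 0.0183], 0.41)]
bushing [([0.5456, -0.0025, 0.0495], 0.74)]
```

```bash
python3 -m jog '[{"grip":255,"travel":[0.2,-0.2,-1],"twist":0},{"grip":255,"travel":[0,0,-1.5],"twist":0},{"grip":255,"travel":[0,0,-1.4],"twist":0},{"grip":255,"travel":[0,0,-0.7],"twist":0},{"grip":255,"travel":[0,0,-0.3],"twist":0},{"grip":255,"travel":[0,0,0],"twist":0},{"grip":255,"travel":[0,0,0],"twist":0},{"grip":255,"travel":[0,0,0],"twist":0}]'
python3 - <<'E'
from h import *
im,k,W,T=wristavg("w10",4);t=T[:3,3];print("lens est",t+.0745*np.array([np.cos(a:=np.arctan2(T[1,1],T[0,1])-np.pi/2),np.sin(a),0])-[0,0,.003])
s=camera("side");find("side","loupe","lens");c=camera("scene");find("scene","loupe","lens")
cv2.imwrite("pics/side10.png",s[:,:,::-1]);cv2.imwrite("pics/scene10.png",c[:,:,::-1])
for cam in("scene","side"):
    kk,WW=fixed(cam);print(cam,"expect lens px",proj(kk,WW,[.5452,-.0091,.153]),"bush top",proj(kk,WW,[.5452,-.0091,.054]),"edge pts",[np.round(proj(kk,WW,[.5452+.03*np.cos(b),-.0091+.03*np.sin(b),.159]),1).tolist() for b in(0,np.pi/2,np.pi,-np.pi/2)])
cv2.imwrite("pics/c10.png",np.hstack([cv2.resize(s[125:245,170:290],(400,400),interpolation=cv2.INTER_CUBIC),cv2.resize(c[100:220,190:310],(400,400),interpolation=cv2.INTER_CUBIC)])[:,:,::-1])
E
```

```text
time: 20.35
position: [0.4752, -0.0342, 0.1562]
tool_rot: [-0.163, 0.987, -0.0, 0.001]
ft_force: [-0.0, 0.4, -0.3]
grip_width: 0.0154
std [6.72464736e-05 2.25736256e-05 4.21362150e-05] mean [ 0.47510518 -0.03412761  0.15620963] yaw 108.80827240465545
lens est [ 0.54562708 -0.01010863  0.15320963]
loupe [([0.5451, -0.0155, 0.1539], 0.87)]
lens [([0.5419, -0.0224, 0.1509], 0.93)]
loupe [([0.5425, -0.0139, 0.1527], 0.81)]
lens [([0.5681, 0.3076, 0.0106], 0.66), ([0.5397, -0.0225, 0.1519], 0.6)]
scene expect lens px [242.63048562 151.11447254] bush top [243.98251308 178.69747975] edge pts [[240.9, 160.1], [256.5, 150.3], [244.2, 138.9], [228.6, 148.3]]
side expect lens px [219.86358351 192.55445902] bush top [222.71175144 223.11195623] edge pts [[234.1, 185.4], [213.7, 180.1], [204.9, 195.7], [225.9, 201.5]]
```

View pics/c10.png

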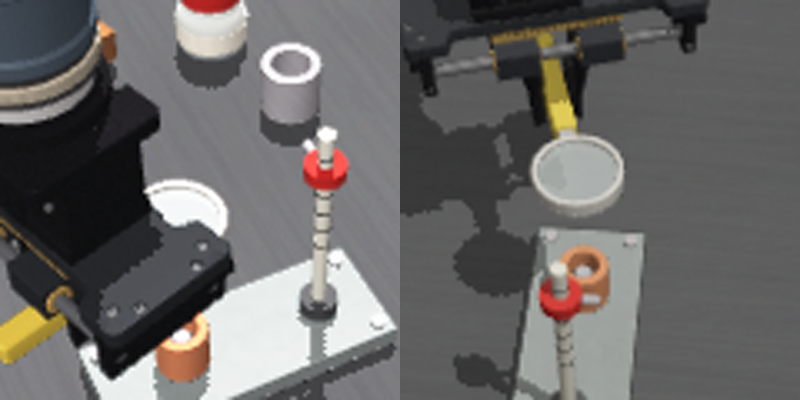

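The last allowed view shows the loupe level, clear of the post, bushing and gripper body, and lying over the bushing. The ring in the scene crop is at about (577,172) and the bushing top at about (586,265). I'll check the alignment numerically.

Run:
```python
from h import *
from scipy.optimize import least_squares
im=cv2.imread("pics/scene10.png");h=cv2.cvtColor(im,cv2.COLOR_BGR2HSV);g=im.min(2).astype(int)
k,W=fixed("scene")
m=((g>100)).astype(np.uint8);m[:135]=0;m[168:]=0;m[:,:222]=0;m[:,265:]=0
n,l,s,c=cv2.connectedComponentsWithStats(m);i=1+np.argmax(s[1:,4]);print("ring",s[i],[ (int(y),np.nonzero(l[y]==i)[0][[0,-1]].tolist()) for y in range(s[i,1],s[i,1]+s[i,3],2)])
x,y,w,hh,_=s[i]
def bb(q):return np.array([q[:,0].min(),q[:,0].max(),q[:,1].min(),q[:,1].max()])
def cyl(p,r,z0,z1):return np.array([proj(k,W,[p[0]+r*np.cos(a),p[1]+r*np.sin(a),z]) for z in(z0,z1) for a in np.linspace(0,2*np.pi,60)])
ob=np.array([x-.5,x+w-.5,y-.5,y+hh-.5])
f=lambda p:bb(cyl(p,.030,p[2]-.006,p[2]+.006))-ob
r=least_squares(f,[.545,-.009,.153],diff_step=1e-3);print("free z",r.x,r.fun)
r=least_squares(lambda p:f([*p,.153]),[.545,-.009],diff_step=1e-3);print("z=.153",r.x,r.fun)
m=((h[...,0]>5)&(h[...,0]<20)&(h[...,1]>100)&(h[...,2]>50)).astype(np.uint8);m[:165]=0;m[200:]=0;m[:,:225]=0;m[:,265:]=0
n,l,s,c=cv2.connectedComponentsWithStats(m);i=1+np.argmax(s[1:,4]);x,y,w,hh,_=s[i];print("bush",s[i])
ob2=np.array([x+w-.5,y-.5,y+hh-.5])
r=least_squares(lambda p:bb(cyl(p,.018,.018,.054))[1:]-ob2,[.545,-.009],diff_step=1e-3);print("bushing",r.x,r.fun)
```

```text
ring [229 138  29  28 582] [(138, [240, 241]), (140, [238, 247]), (142, [235, 252]), (144, [232, 254]), (146, [230, 255]), (148, [230, 256]), (150, [229, 256]), (152, [229, 256]), (154, [230, 256]), (156, [230, 256]), (158, [232, 255]), (160, [234, 254]), (162, [235, 252]), (164, [237, 248])]
free z [ 0.58388432 -0.00214616  0.19791385] [-0.56150481  0.56957378  0.64800792 -0.62793216]
z=.153 [ 0.54587346 -0.00805853] [ 0.46432957 -0.46913566  1.62442412 -1.47990915]
bush [239 174  14  18 132]
bushing [ 0.5430082  -0.00771568] [-8.29809148e-04 -1.54263328e+00  1.49798421e+00]
```

Run:
```python
from h import *
from scipy.optimize import least_squares
im=cv2.imread("pics/side10.png");h=cv2.cvtColor(im,cv2.COLOR_BGR2HSV);g=im.min(2).astype(int)
k,W=fixed("side")
def cyl(p,r,z0,z1):return np.array([proj(k,W,[p[0]+r*np.cos(a),p[1]+r*np.sin(a),z]) for z in(z0,z1) for a in np.linspace(0,2*np.pi,90)])
m=(g>125).astype(np.uint8);m[:172]=0;m[200:]=0;m[:,:205]=0;m[:,245:]=0
print("ring rows",[(y,np.nonzero(m[y])[0][[0,-1]].tolist()) for y in range(172,200) if m[y].any()])
for p in([.5452,-.0091,.153],[.5482,-.0091,.153],[.5452,-.0091,.149]):
    q=cyl(p,.03,p[2]-.006,p[2]+.006);print(p,"max u",q[:,0].max(),"min v",q[:,1].min(), "u-v ext",(q[:,0]-q[:,1]).max())
m=((h[...,0]>3)&(h[...,0]<20)&(h[...,1]>90)&(h[...,2]>50)).astype(np.uint8);m[:205]=0;m[250:]=0;m[:,:210]=0;m[:,245:]=0
n,l,s,c=cv2.connectedComponentsWithStats(m);i=1+np.argmax(s[1:,4]);print("bush",s[i],[(y,np.nonzero(l[y]==i)[0][[0,-1]].tolist()) for y in range(s[i,1],s[i,1]+s[i,3],2)])
x,y,w,hh,_=s[i]
f=lambda p:(lambda q:[q[:,0].min()-x+.5,q[:,0].max()-x-w+.5,q[:,1].max()-y-hh+.5])(cyl(p,.018,.018,.054))
r=least_squares(f,[.545,-.009],diff_step=1e-3);print("bushing",r.x,r.fun)
```

```text
ring rows [(172, [221, 221]), (173, [222, 222]), (174, [221, 233]), (175, [221, 223]), (176, [214, 224]), (177, [214, 224]), (178, [215, 227]), (179, [215, 242]), (180, [214, 236]), (181, [214, 244]), (182, [213, 244]), (183, [214, 244]), (184, [215, 239]), (185, [215, 240]), (186, [215, 240]), (187, [216, 241]), (188, [218, 242]), (189, [219, 242]), (190, [219, 243]), (191, [220, 244]), (192, [221, 244]), (193, [233, 244]), (194, [234, 244]), (195, [235, 244]), (196, [238, 244]), (197, [239, 244]), (198, [230, 244]), (199, [230, 244])]
[0.5452, -0.0091, 0.153] max u 235.6342138937551 min v 178.94550485096417 u-v ext 49.092047940024486
[0.5482, -0.0091, 0.153] max u 237.051183755858 min v 178.45963953017906 u-v ext 51.00449009320292
[0.5452, -0.0091, 0.149] max u 235.69224781092075 min v 180.33661215404842 u-v ext 47.77667321191794
bush [216 224  17  16 157] [(224, [232, 232]), (226, [219, 232]), (228, [217, 232]), (230, [217, 232]), (232, [217, 232]), (234, [217, 232]), (236, [218, 230]), (238, [220, 227])]
bushing [ 0.54733355 -0.00955792] [-0.28077702  0.29119851 -0.0107746 ]
```

Run:
```python
from h import *
g=cv2.imread("pics/side10.png").min(2)
for y in range(176,194): print(y,g[y,208:246].tolist())
```

```text
176 [15, 14, 15, 15, 15, 122, 128, 123, 124, 124, 124, 124, 124, 127, 127, 127, 127, 124, 124, 124, 123, 123, 123, 124, 124, 124, 125, 124, 121, 120, 120, 123, 125, 124, 123, 124, 123, 124]
177 [14, 15, 14, 15, 15, 119, 127, 124, 124, 123, 125, 123, 124, 124, 127, 127, 127, 124, 124, 124, 124, 123, 121, 123, 124, 124, 124, 125, 122, 121, 120, 120, 123, 124, 123, 124, 124, 124]
178 [15, 14, 15, 15, 15, 90, 125, 127, 125, 124, 124, 138, 138, 150, 151, 153, 153, 155, 133, 130, 124, 124, 124, 124, 123, 124, 124, 125, 125, 121, 120, 121, 122, 123, 124, 124, 123, 124]
179 [14, 15, 15, 14, 15, 89, 124, 127, 142, 163, 168, 232, 233, 248, 248, 249, 249, 250, 211, 204, 172, 152, 132, 121, 123, 124, 124, 126, 126, 124, 122, 120, 121, 123, 126, 125, 124, 124]
180 [15, 14, 13, 15, 14, 64, 138, 168, 229, 254, 255, 255, 252, 243, 243, 243, 243, 252, 253, 255, 255, 251, 211, 157, 132, 125, 124, 124, 127, 125, 123, 121, 123, 120, 124, 125, 123, 124]
181 [14, 14, 15, 15, 16, 82, 225, 254, 247, 237, 209, 175, 176, 186, 190, 192, 194, 193, 192, 220, 227, 252, 254, 250, 210, 156, 127, 123, 126, 126, 124,
[... 1552 characters left out ...]
, 17, 26, 36, 37, 74, 79, 79, 62, 238, 243, 245, 245, 245, 245, 245, 243, 243, 242, 242, 244, 246, 246, 246, 245, 247, 254, 254, 157, 123, 125, 126, 127, 127, 125, 124]
191 [15, 15, 17, 32, 36, 37, 37, 75, 77, 77, 79, 116, 207, 242, 244, 244, 243, 243, 175, 173, 124, 116, 202, 242, 246, 246, 245, 247, 254, 254, 155, 124, 127, 127, 125, 127, 127, 124]
192 [15, 26, 37, 36, 38, 38, 37, 73, 75, 77, 80, 80, 74, 160, 214, 211, 171, 173, 92, 80, 79, 79, 80, 169, 241, 245, 245, 246, 254, 253, 153, 123, 127, 127, 127, 127, 129, 125]
193 [27, 36, 36, 37, 37, 37, 37, 37, 37, 73, 79, 80, 79, 79, 79, 79, 79, 79, 79, 79, 80, 79, 79, 78, 116, 207, 243, 253, 254, 203, 130, 123, 124, 127, 127, 127, 127, 129]
```

Both cameras put the lens 1–3 mm too far in +x relative to the bushing, and the side fit has it about 2 mm low. That is within tolerance, but I'll make one small trim.

```bash
python3 -m jog '[{"grip":255,"travel":[-0.2,0,0.2],"twist":0},{"grip":255,"travel":[0,0,0],"twist":0},{"grip":255,"travel":[0,0,0],"twist":0},{"grip":255,"travel":[0,0,0],"twist":0},{"grip":255,"travel":[0,0,0],"twist":0},{"grip":255,"travel":[0,0,0],"twist":0},{"grip":255,"travel":[0,0,0],"twist":0}]'
python3 -c "
from h import *
o=get_obs();print(o['position'],abs(o['joint_velocities']).max(),o['ft_force'])
camera('side');find('side','loupe','bushing','mark')
hand_in()"
```

```text
time: 21.55
position: [0.4728, -0.034, 0.1577]
tool_rot: [-0.163, 0.987, -0.0, -0.0]
ft_force: [0.3, 0.2, -1.2]
grip_width: 0.0156
[ 0.47276967 -0.03404229  0.15772414] 0.0019907706643976907 [ 0.31575499  0.24079837 -1.15782999]
loupe []
bushing [([0.538, -0.0214, 0.0425], 0.54)]
mark []
the job is handed in; nothing more can be done
```

I put the bushing on the gauge pin, pressed it home, and let go. I then took the loupe from its rest and held it level above the bushing at collar height. I handed the job in at about 21.6 s with the loupe still held; no verdict is reported.

- **Bushing:** it slid down with almost no resistance until it stopped at the height I expected for fully home. Pressing a little more gave 12.7 N with no further travel. After I let go, both fixed cameras saw it in place on the pin.
- **Collar height:** both fixed cameras agree on about 0.153 m, within 1 mm of each other.
- **Lens position:** from the arm's own position it ended at about (0.543, -0.010, 0.155) m. I estimate it is within about 3 mm of the bushing's axis and 2 mm of the collar's height. This follows a last trim of 2 mm back and 2 mm up, because the fixed-camera fits put the lens 1–3 mm too far forward and one put it about 2 mm low.
- **Hold:** the grip is steady (15.6 mm opening at 40 N), the arm is practically still, and the wrist force is about the loupe's weight.

**Checks that failed or disagreed:**
- After the trim, the last network search in the side camera did not find the loupe or the collar. It placed the bushing about 12 mm off in y, although direct fits to the pictures agreed with the pin.
- The scene-camera fit was poor at separating the lens's height from its forward position.
- I did not look at a picture after the trim, because the picture limit was used up.

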